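# Slide the tall pepper mill home into its guard

### The job

Put the taller of the two wooden pepper mills away: push it across the tiles with the fingers, low enough on its body that it slides and stays upright, into the low three-sided dark steel guard until it stands fully home against the back bar, then leave it standing there. Push it gently, never grip or lift it, and leave everything else on the ledge where it is.

Things in the scene. Friction and masses are not known exactly. Their poses are not given: they have to be found in the camera images.
- mill: the taller of two dark wooden pepper mills: 250 mm tall, loose, 0.24 to 0.48 kg. Base: upright cylinder 60 mm across, from the tiles up to 45 mm; above it a waist 33 mm across, head 51 mm across. Origin at the centre of its underside, z up along the mill. Pushed near the tiles it slides; pushed high up it tips.
- guard: fixed low three-sided guard of dark steel bar (12 mm thick, 20 mm tall), no floor plate, inside 96 mm wide, 86 mm deep. Origin on the tiles, on its centre line, 30 mm before the back bar's inner face: the mill's base centre lies here when fully home. x points from the open mouth (x = -56 mm) to the back bar; y across, side bars' inner faces at y = -48 and +48 mm.
- pot: closed white ceramic pot with a clip-on lid, 140 mm across, 140 mm tall; loose bystander, origin at the centre of its underside
- weight: low glass pickling weight, a disc 72 mm across, 26 mm tall with its knob; loose bystander, origin at the centre of its underside
- jar_low: lower of two stacked glass jars, each 84 mm across, 102 mm tall; loose bystander, origin at the centre of its underside
- jar_high: upper of the two stacked glass jars, 84 mm across, 102 mm tall, standing on the lower one; loose bystander, origin at the centre of its underside
- short_mill: the shorter wooden mill, 150 mm tall, 54 mm across, to be left alone; loose bystander, origin at the centre of its underside
- funnel: blue plastic funnel standing mouth down, 100 mm across, 100 mm tall; loose bystander, origin at the centre of its underside
- bowl: small white bowl, 110 mm across, 45 mm tall; loose bystander, origin at the centre of its underside
Not all that is in view belongs to the job. What is shaped like the mill but green or turquoise is not meant.

How it is judged (in metres and radians):
At the end, for the whole second after the job is handed in: The tall mill stands upright (within 0.05 rad) on the tiles and at rest inside the guard, its base within 10 mm of the back bar and between the side bars (x of mill in the frame of guard between -0.01 and 0.005 m and y of mill in the frame of guard between -0.022 and 0.022 m and angle between mill's own z axis and vertical below 0.05 rad and height (world z) of mill below 0.004 m and linear speed of mill below 0.02 m/s); the robot touches nothing.
It fails at once if the tall mill is tilted more than 0.15 rad (about 9 degrees) (angle between mill's own z axis and vertical above 0.15 rad).
It fails at once if the tall mill is lifted more than 7 mm off the tiles (height (world z) of mill above 0.007 m).
It fails at once if the tall mill is gripped or shoved hard: more than 25 N between the fingers and it (contact force between the fingers and mill above 25 N).
It fails at once if another thing on the ledge is moved more than 15 mm (distance of any of pot, weight, jar_low, jar_high, short_mill, funnel, bowl from where it was at the start of the episode above 0.015 m).
It also fails if it takes over 72 s, if anything falls off the work surface, if the arm or the gripper's body presses on something with over 40 N, if the wrist force passes 120 N, or if a joint passes its speed limit or range.

### The arm

A 6-joint arm with a two-finger parallel gripper is mounted at the origin on the work surface. World frame = base frame: x ahead of the robot, y to its left, z up, the work surface at z = 0. Lengths are in m, angles in degrees, forces in N, time in s.
With the tool pointing down it reaches from about 0.375 to 0.9 m from the base axis. Payload 3.1 kg.
Tool frame: the origin (TCP) lies between the finger pads; the fingertips stand 22 mm ahead of it and the grasp point (between the pads) lies 3 mm ahead of it; z points along the fingers, y is the line along which they close (so a half turn about z gives the same grasp; the last joint's range is limited). The gripper opens to 87 mm and grips with 3 to 60 N. Pads are 19 mm wide; open, the fingers measure 117 mm over their backs; the gripper's body (75 mm by 190 mm) begins 51 mm behind the grasp point.
Start: joints at [-78.696, 30.224, 82.088, -0, 67.689, -10.227], TCP at [0.229, -0.581, 0.245] pointing down, gripper open.
Joint ranges: [-176.69, 176.69], [-43.24, 126.21], [12.49, 139.97], [-82, 262], [0, 151.66], [-163.58, 163.58]. Speed limits (degrees/s): [159.86, 159.86, 180, 180, 180, 180].

### API

Orientations are given as a 3x3 rotation matrix whose columns are the frame's x, y, z axes.
In Python, from rig import bot, capture, search_frame, outline_of, spot_point gives the robot as it stands.
- The arm moves only by the tool jog_arm, never from a script. Its argument "rows" is text: rows parted by semicolons, each of 7 numbers parted by spaces: the opening, from 0 (shut) to 1 (fully open), then the shift along the tool's x, y, z as a fraction of full scale, then the turn, a rotation vector about the tool's x, y, z as a fraction of full scale. A call has 1 to 20 rows; each row is the pose to reach, as a shift and turn from the pose commanded when the call began, along the tool's axes at that moment; what a row does not reach only later rows make up. Full scale, the value 1, is 0.5 m for a shift and pi/4 rad for a turn. A row lasts 1/12 s, in which the tool goes at most 41.7 mm and 7.16 degrees, less where a joint would pass 70% of its speed; a pose out of reach is approached as far as the arm can. A call with a number of a shift or a turn outside -1 to 1 is refused whole. A call with a gripper value outside its range is refused whole. The fingers move at their own pace and stop on an object; the grip force is fixed at half the most. Time passes only in rows, so rows that repeat a pose let the fingers close. It gives the time, the measured TCP pose, the force, the opening and the grip force at its end, in the units of the state.
- bot.read_state(): the state, without advancing time (a new reading comes with each control period).
- capture(name): name is "side" or "top" or "wrist"; returns a dict with "pixels" (384x512x3 uint8, red, green, blue), "fx", "fy", "cx", "cy" (pixels), "R" (3x3) and "t" (3): a world point X has camera coordinates R X + t; the wrist camera has in their place "mount" (4x4, takes a point from camera to tool coordinates, whose origin is the TCP and whose axes are the flange's). Camera axes: x right, y down, z forward; pixel columns grow to the right and rows downward; lengths in m; the calibration is good to about 2 mm. The wrist camera is an equidistant fisheye: a pixel r from the principal point sees the ray r / f radians off the axis. A picture is of the moment at which its call begins: read the wrist's pose just before it. There is no depth.
- bot.hand_in(): hands the job in; it is judged then, once.
Trained networks look in a picture, given as the dict that the camera call returned (one of the last four; its "shot" number tells which), for a name from the list of things; names that differ only in an ending like _2 or _b are one class to them, and where a whole thing is asked for, a point or a joint stands for the part that bears it (a point fixed in the world has none). Each returns a list of dicts, best first, with "conf" (0 to 1); they miss things now and then, are a little off and sometimes report something else, mostly with a low value. They report only what shows in the picture. A call takes as long as a camera call. They do not tell look-alikes from the thing itself.
- search_frame(label, picture): "point" ([x, y, z] in m, in world coordinates, good to about 4 mm: the middle of the surface that is visible of it).
- outline_of(label, picture): "region" (384x512 bool, what is visible of it).
- spot_point(label, picture): "point" ([x, y, z] in m, in world coordinates, good to about 4 mm: a listed point, or the origin of a listed thing).
The state is a dict: "time_s": time; "joint_positions": joint angles; "qvel": joint speeds; "tau": joint torques, N m; "position": TCP position; "tcp_rot": TCP orientation; "force": force on the tool from outside, world axes, zero at the start; "moment": the same for the moment, N m; "opening": opening from 0.0 (shut) to 1.0 (fully open); "grasp_force": force on a finger pad.
Only numpy, scipy, OpenCV 4.12 (cv2) and the standard library are available. Lean on these libraries where they do the work, as an engineer would, in place of code of your own. Each camera call takes 0.05 s, during which the arm holds its last target. There are 200 camera calls.

## Working session

There is one attempt and no reset: what is moved stays moved. The work goes in short steps, Python scripts to look and compute and a tool call to move; the robot and the scene stay as the last step left them, time stands still between calls to the robot, and variables do not carry over. Pictures are saved under pics/ and viewed, at most 10 in all, crops included, and the job is handed in when it is done.

Besides the shell and the picture viewer there is one more tool, called after ">>>" in YAML: its name, and indented under it one key for each argument. jog_arm: Moves the arm, as the interface text tells. Its arguments: {"type":"object","properties":{"rows":{"type":"string"}},"required":["rows"]}

```bash
mkdir -p pics
python3 - <<'E'
from rig import *
import cv2,numpy as np
ims=[]
for n in ("side","top"):
    p=capture(n); ims.append(p["pixels"])
    for l in ["mill","guard","pot","weight","jar_low","short_mill","funnel","bowl"]:
        for d in spot_point(l,p)[:3]: print(n,l,np.round(d["point"],3),round(d["conf"],2))
    R=np.array(p["R"]); print(n,"campos",np.round(-R.T@p["t"],3), p["fx"])
    cv2.imwrite(f"pics/{n}.png",cv2.resize(p["pixels"][:,:,::-1],None,fx=1.5,fy=1.5))
s=bot.read_state(); print(np.round(s["tcp_rot"],3),s["time_s"],s["opening"])
E
```

```text
side mill [ 0.621 -0.022  0.004] 0.85
side mill [ 0.369 -0.036 -0.001] 0.78
side mill [ 0.479 -0.066  0.002] 0.74
side guard [ 0.664  0.137 -0.001] 0.91
side guard [0.456 0.445 0.001] 0.65
side pot [ 0.676 -0.172  0.   ] 0.82
side weight [ 0.738 -0.     0.001] 0.85
side jar_low [ 0.571 -0.493  0.001] 0.94
side short_mill [ 0.422 -0.432  0.   ] 0.95
side funnel [ 0.454  0.445 -0.001] 0.97
side bowl [0.634 0.432 0.002] 0.57
side campos [ 1.297 -0.556  1.039] 413.0619596986248
top mill [ 0.37  -0.034 -0.   ] 0.81
top mill [ 0.345 -0.145  0.004] 0.73
top mill [ 0.423 -0.43   0.   ] 0.73
top guard [ 0.659  0.136 -0.004] 0.77
top pot [ 0.674 -0.175 -0.002] 0.96
top weight [ 0.733  0.001 -0.   ] 0.83
top weight [ 0.664  0.136 -0.001] 0.6
top jar_low [ 0.569 -0.497 -0.003] 0.82
top funnel [ 0.454  0.437 -0.003] 0.94
top bowl [ 0.569 -0.493 -0.005] 0.61
top campos [0.324 0.007 1.594] 487.04597557428355
[[ 0.93   0.367  0.   ]
 [ 0.367 -0.93  -0.   ]
 [-0.     0.    -1.   ]] 0.9 0.9984791365112834
```

View pics/side.png

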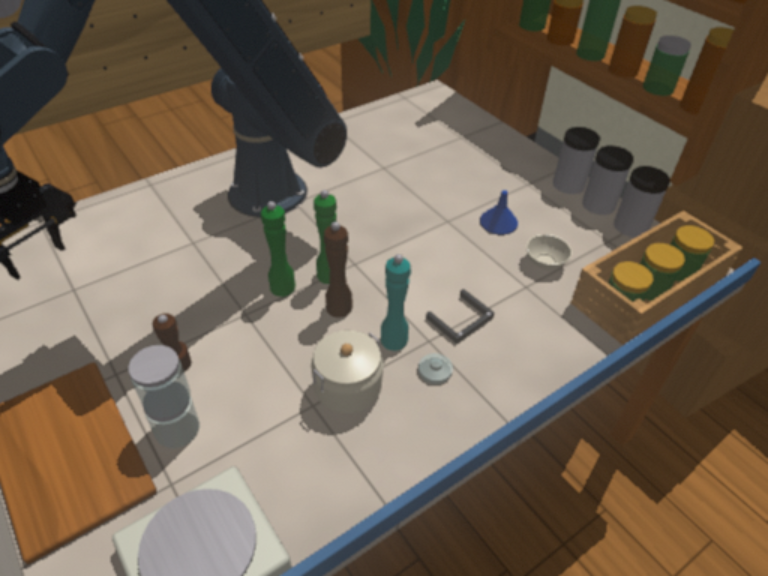

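View pics/top.png

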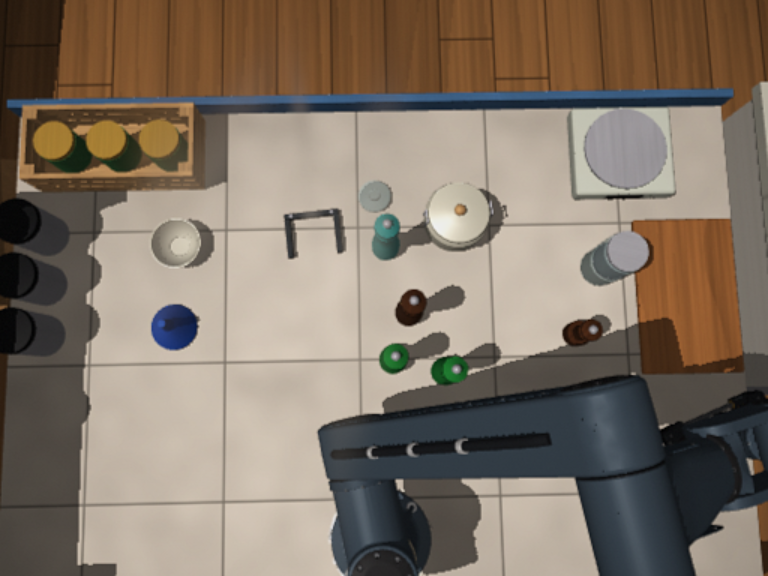

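Side view: the tall brown mill stands at (338,270), between the two green look-alikes at (278,250) and (325,240) and the turquoise one at (396,305). The short mill is at (170,340). The guard, at (460,315) in the side view and (314,232) in the top view, opens towards the robot. Next I'll refine the mill and guard poses with a silhouette fit.

```bash
cat > h.py <<'E'
import numpy as np, cv2
from scipy.spatial.transform import Rotation as Ro
def proj(p,X):
    c=np.asarray(X)@np.array(p["R"]).T+np.array(p["t"])
    return np.c_[p["fx"]*c[:,0]/c[:,2]+p["cx"],p["fy"]*c[:,1]/c[:,2]+p["cy"]]
def fill(m,p,X):
    h=cv2.convexHull((proj(p,X)*16).round().astype(np.int32)); cv2.fillConvexPoly(m,h,1,shift=4)
a=np.linspace(0,2*np.pi,24,endpoint=False); C=np.c_[np.cos(a),np.sin(a),0*a]
def circ(x,y,r,z): return C*r+[x,y,z]
def mill(p,x,y):
    m=np.zeros((384,512),np.uint8)
    fill(m,p,np.r_[circ(x,y,.03,0),circ(x,y,.03,.045)])
    fill(m,p,np.r_[circ(x,y,.03,.045),circ(x,y,.0165,.10)])
    fill(m,p,np.r_[circ(x,y,.0165,.08),circ(x,y,.0165,.2)])
    fill(m,p,np.r_[circ(x,y,.0255,.19),circ(x,y,.0255,.225),circ(x,y,.008,.25)])
    return m
def guard(p,x,y,w):
    m=np.zeros((384,512),np.uint8); c,s=np.cos(w),np.sin(w)
    for x0,x1,y0,y1 in((.03,.042,-.06,.06),(-.056,.042,.048,.06),(-.056,.042,-.06,-.048)):
        X=np.array([[u,v,z] for u in(x0,x1) for v in(y0,y1) for z in(0,.02)])
        X[:,:2]=X[:,:2]@np.array([[c,s],[-s,c]])+[x,y]; fill(m,p,X)
    return m
def iou(a,b): return (a&b).sum()/max(1,(a|b).sum())
def tool(yaw,tilt):
    """tool z forward-down, x forward-up"""
    t=np.radians(tilt); Z=np.array([np.sin(t),0,-np.cos(t)]); X=np.array([np.cos(t),0,np.sin(t)])
    return Ro.from_euler('z',yaw,degrees=True).as_matrix()@np.c_[X,np.cross(Z,X),Z]
def rel(R0,p0,R,p):
    d=R0.T@(np.array(p)-p0)/.5; r=Ro.from_matrix(R0.T@R).as_rotvec()/(np.pi/4)
    return np.round(np.r_[d,r],3)
E
python3 - <<'E'
from rig import *; from h import *
from scipy.optimize import minimize
for n in("side","top"):
    p=capture(n); hsv=cv2.cvtColor(p["pixels"],cv2.COLOR_RGB2HSV)
    g=[d for d in outline_of("guard",p)]; mm=outline_of("mill",p)
    x0=[.479,-.066]
    best=max(mm,key=lambda d:iou(d["region"].astype(np.uint8),mill(p,*x0)))
    M=best["region"].astype(np.uint8)
    r=minimize(lambda q:-iou(M,mill(p,*q)),x0,method="Nelder-Mead",options=dict(initial_simplex=[x0,[.487,-.066],[.479,-.056]]))
    print(n,"mill",r.x.round(4),r.fun)
    b=max(g,key=lambda d:iou(d["region"].astype(np.uint8),guard(p,.662,.136,.1))); G=b["region"].astype(np.uint8)
    x0=np.array([.662,.136,.1])
    r=min((minimize(lambda q:-iou(G,guard(p,*q)),x0+[0,0,k],method="Nelder-Mead",options=dict(initial_simplex=x0+[[0,0,k],[.008,0,k],[0,.008,k],[0,0,k+.15]])) for k in(-.15,0,.15)),key=lambda r:r.fun)
    print(n,"guard",r.x[:2].round(4),np.degrees(r.x[2]).round(1),r.fun)
E
```

```text
side mill [ 0.474  -0.0694] -0.8408624229979466
side guard [0.6598 0.1435] 4.5 -0.7779783393501805
top mill [ 0.4728 -0.0693] -0.8942528735632184
top guard [0.6582 0.1355] 6.3 -0.7713675213675214
```

Run:
```python
from rig import *; from h import *
s=bot.read_state(); R0=np.array(s["tcp_rot"]);p0=np.array(s["position"]);print(p0)
R=tool(97,30)
print(rel(R0,p0,R,[.30,-.45,.33])); print(rel(R,np.array([.30,-.45,.33]),R,[.484,-.141,.33]))
```

```text
[ 0.22941486 -0.58133681  0.24453913]
[ 0.228 -0.193 -0.171  0.438  0.567 -1.636]
[0.492 0.441 0.284 0.    0.    0.   ]
```

>>> jog_arm:
  rows: "0.4 0.1 -0.1 -0.085 0.11 0.14 -0.41; 0.4 0.228 -0.193 -0.171 0.219 0.284 -0.818; 0.4 0.228 -0.193 -0.171 0.219 0.284 -0.818; 0.4 0.228 -0.193 -0.171 0.219 0.284 -0.818; 0.4 0.228 -0.193 -0.171 0.219 0.284 -0.818; 0.4 0.228 -0.193 -0.171 0.219 0.284 -0.818; 0.4 0.228 -0.193 -0.171 0.219 0.284 -0.818; 0.4 0.228 -0.193 -0.171 0.219 0.284 -0.818; 0.4 0.228 -0.193 -0.171 0.219 0.284 -0.818"

```text
time_s: 1.95
position: [0.2998, -0.4497, 0.3297]
tcp_rot: [[0.515, 0.855, 0.058], [0.817, -0.511, 0.267], [0.258, -0.09, -0.962]]
force: [0.1, -0.1, 0.2]
opening: 0.435
grasp_force: 0.0
```

Run:
```python
from rig import *; from h import *
s=bot.read_state(); R0=np.array(s["tcp_rot"]);p0=np.array(s["position"]);print(p0)
R=tool(97,30)
print(rel(R0,p0,R,[.484,-.141,.33]));print(rel(R0,p0,R,[.40,-.3,.35]))
```

```text
[ 0.29980487 -0.44966211  0.32971655]
[ 0.694 -0.     0.186  0.22   0.283 -0.821]
[ 0.358  0.015  0.053  0.22   0.283 -0.821]
```

>>> jog_arm:
  rows: "0.4 0.08 0 0.012 0.05 0.06 -0.18; 0.4 0.16 0.01 0.025 0.1 0.13 -0.37; 0.4 0.24 0.01 0.04 0.16 0.2 -0.6; 0.4 0.358 0.015 0.053 0.22 0.283 -0.821; 0.4 0.358 0.015 0.053 0.22 0.283 -0.821; 0.4 0.42 0.01 0.08 0.22 0.283 -0.821; 0.4 0.5 0.01 0.11 0.22 0.283 -0.821; 0.4 0.57 0 0.14 0.22 0.283 -0.821; 0.4 0.64 0 0.165 0.22 0.283 -0.821; 0.4 0.694 0 0.186 0.22 0.283 -0.821; 0.4 0.694 0 0.186 0.22 0.283 -0.821; 0.4 0.694 0 0.186 0.22 0.283 -0.821; 0.4 0.694 0 0.186 0.22 0.283 -0.821"

```text
time_s: 3.03
position: [0.4835, -0.1414, 0.3301]
tcp_rot: [[-0.107, 0.992, -0.062], [0.86, 0.124, 0.496], [0.499, 0.0, -0.866]]
force: [-0.0, 0.1, -0.1]
opening: 0.404
grasp_force: 0.0
```

Run:
```python
from rig import *; from h import *
s=bot.read_state(); R0=np.array(s["tcp_rot"]);p0=np.array(s["position"]);print(p0,s["joint_positions"])
R=tool(97,30)
for z in (.2,.1,.031): print(rel(R0,p0,R,[.484,-.145,z]))
a=capture("side")["pixels"];b=capture("top")["pixels"]
cv2.imwrite("pics/a.png",cv2.resize(np.hstack([a[90:330,60:360],b[90:330,180:480]])[:,:,::-1],(800,320)))
```

```text
[ 0.48345436 -0.14141676  0.33006366] [-40.50400701  23.33581501  86.18903864  19.71790724  93.32116693
 -50.4643121 ]
[-0.136  0.     0.222 -0.001  0.001  0.002]
[-0.236  0.     0.395 -0.001  0.001  0.002]
[-0.305  0.     0.515 -0.001  0.001  0.002]
```

View pics/a.png

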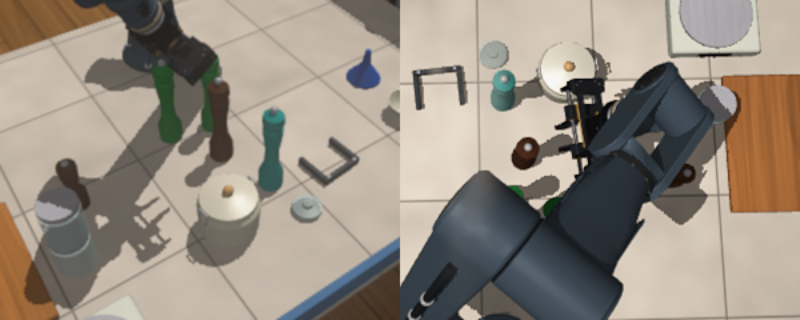

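The right-hand green mill stands close to the arm, so I'll descend in two stages and check between them.

>>> jog_arm:
  rows: "0.4 -0.03 0 0.05 0 0 0; 0.4 -0.06 0 0.1 0 0 0; 0.4 -0.09 0 0.15 0 0 0; 0.4 -0.12 0 0.2 0 0 0; 0.4 -0.15 0 0.25 0 0 0; 0.4 -0.175 0 0.29 0 0 0; 0.4 -0.175 0 0.29 0 0 0; 0.4 -0.175 0 0.29 0 0 0"

```text
time_s: 3.8
position: [0.4836, -0.145, 0.1604]
tcp_rot: [[-0.105, 0.993, -0.062], [0.859, 0.122, 0.498], [0.502, -0.001, -0.865]]
force: [-0.7, -0.5, 1.1]
opening: 0.403
grasp_force: 0.0
```

Run:
```python
from rig import *; from h import *
s=bot.read_state(); R0=np.array(s["tcp_rot"]);p0=np.array(s["position"]);print(p0,s["joint_positions"])
R=tool(97,30)
for z in (.1,.031): print(rel(R0,p0,R,[.484,-.145,z]))
a=capture("side")["pixels"];b=capture("top")["pixels"];w=capture("wrist")["pixels"]
cv2.imwrite("pics/b.png",np.hstack([cv2.resize(a[90:330,110:310],(400,480)),cv2.resize(w,(400,300))[:,:] if 0 else cv2.resize(w,(400,480))])[:,:,::-1])
```

```text
[ 0.4836413  -0.14499842  0.16035306] [-40.81349322  36.11586334  95.03935436  20.57272772  73.22091059
 -58.06891743]
[-0.061  0.001  0.104 -0.001 -0.003 -0.001]
[-0.13   0.001  0.224 -0.001 -0.003 -0.001]
```

View pics/b.png

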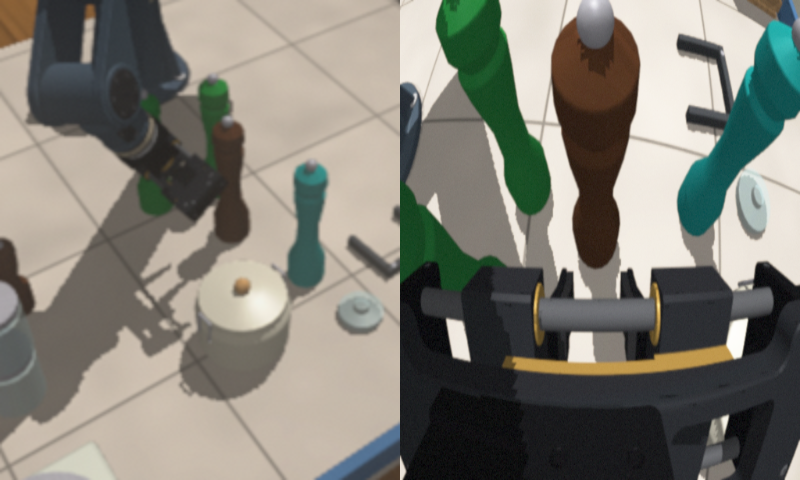

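The wrist view shows the brown mill centred between the fingers, its base near (597,250). The right green mill is just left of the gripper body. I'll descend slowly and watch the force.

>>> jog_arm:
  rows: "0.4 -0.015 0 0.025 0 0 0; 0.4 -0.03 0 0.05 0 0 0; 0.4 -0.045 0 0.075 0 0 0; 0.4 -0.06 0 0.1 0 0 0; 0.4 -0.075 0 0.127 0 0 0; 0.4 -0.09 0 0.153 0 0 0; 0.4 -0.105 0 0.18 0 0 0; 0.4 -0.12 0 0.206 0 0 0; 0.4 -0.13 0 0.224 0 0 0; 0.4 -0.13 0 0.224 0 0 0; 0.4 -0.13 0 0.224 0 0 0"

```text
time_s: 4.87
position: [0.4848, -0.1447, 0.032]
tcp_rot: [[-0.108, 0.992, -0.061], [0.859, 0.124, 0.496], [0.5, 0.001, -0.866]]
force: [-0.2, 0.2, 0.5]
opening: 0.399
grasp_force: 0.0
```

```bash
cat > fit.py <<'E'
from rig import *; from h import *
from scipy.optimize import minimize
def fitmill(x0,cams=("top","side")):
    out=[]
    for n in cams:
        p=capture(n); L=outline_of("mill",p)
        if not L: continue
        M=max((d["region"].astype(np.uint8) for d in L),key=lambda m:iou(m,mill(p,*x0)))
        x=np.array(x0); r=minimize(lambda q:-iou(M,mill(p,*q)),x,method="Nelder-Mead",options=dict(initial_simplex=x+[[0,0],[.008,0],[0,.01]]))
        print(n,"mill",r.x.round(4),round(r.fun,2));
E
python3 - <<'E'
from fit import *
s=bot.read_state(); print(s["position"],s["force"])
fitmill([.475,-.068]); fitmill([.345,-.145])
p=capture("top"); 
for l in("pot",): print([np.round(d["point"],3) for d in spot_point(l,p)[:1]])
E
```

```text
[ 0.48476904 -0.14473613  0.03200258] [-0.24521422  0.19432605  0.47207469]
top mill [ 0.475 -0.068] -0.0
side mill [ 0.475  -0.0642] -0.79
top mill [ 0.3439 -0.1411] -0.83
side mill [ 0.3395 -0.1137] -0.18
[array([ 0.67 , -0.174, -0.002])]
```

```bash
cat > kin.py <<'E'
import numpy as np
from scipy.spatial.transform import Rotation as Ro
D=lambda ax,a:Ro.from_euler(ax,a,degrees=True).as_matrix()
def fk(q,P,s4=1,s6=1,c6=0,o4=0):
    d1,a1,L2,a3,L3,a5,Lt=P; e=lambda x,z:np.array([x,0,z])
    R=D('z',q[0]);p=R@e(a1,d1);pts=[p]
    R=R@D('y',q[1]);p=p+R@e(0,L2);pts.append(p)
    R=R@D('y',q[2]);p=p+R@e(a3,L3);pts.append(p)
    R=R@D('z',s4*q[3]+o4)@D('y',q[4]);p=p+R@e(a5,Lt);pts.append(p)
    return R@D('z',s6*q[5]+c6),np.array(pts)
E
python3 - <<'E'
from rig import *; from h import *; from kin import *
from scipy.optimize import least_squares
s=bot.read_state(); q=s["joint_positions"]; R=np.array(s["tcp_rot"])
Q=[[-78.696,30.224,82.088,0,67.689,-10.227],[-40.50400701,23.33581501,86.18903864,19.71790724,93.32116693,-50.4643121],[-40.81349322,36.11586334,95.03935436,20.57272772,73.22091059,-58.06891743],list(q)]
X=np.array([[.22941,-.58134,.24454],[.48345,-.14142,.33006],[.48364,-.145,.16035],s["position"]])
print(np.round(q,2))
Z=np.ones(7)
for s4 in(1,-1):
  for s6 in(1,-1):
    r,_=fk(q,Z,s4,s6); k=r.T@R
    r0,_=fk(Q[0],Z,s4,s6); k0=r0.T@tool(21.5,0)
    print(s4,s6,np.round(Ro.from_matrix(k).as_rotvec(degrees=True),1),np.round(Ro.from_matrix(k0).as_rotvec(degrees=True),1))
    f=lambda P:np.ravel([fk(a,P,s4,s6)[1][-1]-x for a,x in zip(Q,X)])
    o=least_squares(lambda P:np.r_[f(P),1e-3*(P-[.3,0,.35,.05,.35,.05,.2])],[.3,0,.35,.05,.35,.05,.2]); print(o.x.round(3),np.abs(f(o.x)).max().round(4))
E
```

```text
[-40.7   48.36  97.28  22.95  59.58 -64.  ]
1 1 [-0. -0. 90.] [-0. -0. 90.]
[ 0.795  0.324 -0.482 -0.639  0.364  0.034  0.591] 0.1067
1 -1 [ -0.   0. -38.] [-0.  -0.  69.6]
[ 0.795  0.324 -0.482 -0.639  0.364  0.034  0.591] 0.1067
-1 1 [-43.8 -15.1 109. ] [-0. -0. 90.]
[-1.143 -0.88   3.497  2.162  0.468 -0.093 -0.553] 0.1147
-1 -1 [-27.9  27.9 -13.3] [-0.  -0.  69.6]
[-1.143 -0.88   3.497  2.162  0.468 -0.093 -0.553] 0.1147
```

```bash
cat > kin.py <<'E'
import numpy as np
from scipy.spatial.transform import Rotation as Ro
from scipy.optimize import least_squares
D=lambda ax,a:Ro.from_euler(ax,a,degrees=True).as_matrix()
def fk(q,P):
    d1,a1,L2,a3,L3,a5,Lt,b3,b5=P; e=lambda x,y,z:np.array([x,y,z])
    R=D('z',q[0]);p=R@e(a1,b3,d1);pts=[p]
    R=R@D('y',q[1]);p=p+R@e(0,0,L2);pts.append(p)
    R=R@D('y',q[2]);p=p+R@e(a3,0,L3);pts.append(p)
    R=R@D('z',q[3])@D('y',q[4]);p=p+R@e(a5,b5,Lt);pts.append(p)
    return R@D('z',q[5]+90),np.array(pts)
Q=[[-78.696,30.224,82.088,0,67.689,-10.227],[-40.50400701,23.33581501,86.18903864,19.71790724,93.32116693,-50.4643121],[-40.81349322,36.11586334,95.03935436,20.57272772,73.22091059,-58.06891743],[-40.7,48.36,97.28,22.95,59.58,-64]]
X=np.array([[.22941,-.58134,.24454],[.48345,-.14142,.33006],[.48364,-.145,.16035],[.48477,-.14474,.032]])
f=lambda P:np.ravel([fk(a,P)[1][-1]-x for a,x in zip(Q,X)])
i0=np.array([.2,0,.4,0.,.35,0,.25,.0,.11])
o=least_squares(lambda P:np.r_[f(P),2e-3*(P-i0)],i0); P=o.x
def ik(R,p,q0):
    g=lambda q:np.r_[(fk(q,P)[1][-1]-p)*5,(fk(q,P)[0]-R).ravel()]
    r=least_squares(g,q0,x_scale=30); return r.x,np.abs(r.fun).max()
E
python3 - <<'E'
from kin import *; from h import tool
print(P.round(3),np.abs(f(P)).max().round(4)); 
print("now",fk(Q[3],P)[1].round(3).tolist())
q=Q[3]
for y,yaw,m in((93,93,(.495,-.02)),(0,93,(.495,.06)),(0,93,(.495,.125)),(0,50,(.495,.125)),(0,6,(.495,.122)),(0,6,(.66,.138))):
    d=np.array([np.cos(np.radians(yaw)),np.sin(np.radians(yaw))]); t=np.r_[np.array(m)-.045*d,.032]
    q,e=ik(tool(yaw,30),t,q); print(yaw,m,q.round(0),round(e,3),fk(q,P)[1][1:3].round(3).tolist())
E
```

```text
[ 0.273  0.001  0.589  0.114  0.391  0.     0.283  0.111 -0.   ] 0.0002
now [[0.073, 0.084, 0.273], [0.407, -0.203, 0.664], [0.502, -0.285, 0.277], [0.485, -0.145, 0.032]]
93 (0.495, -0.02) [-34.  47. 102.  30.  54. -60.] 0.0 [[0.422, -0.15, 0.672], [0.505, -0.206, 0.277]]
93 (0.495, 0.06) [-26.  47. 106.  35.  49. -58.] 0.0 [[0.434, -0.091, 0.677], [0.505, -0.126, 0.277]]
93 (0.495, 0.125) [-20.  46. 107.  40.  46. -56.] 0.0 [[0.44, -0.038, 0.679], [0.505, -0.061, 0.277]]
50 (0.495, 0.125) [-20.  46. 127.  98.  28. -77.] 0.0 [[0.44, -0.042, 0.679], [0.375, -0.018, 0.277]]
6 (0.495, 0.122) [ -2.  49. 135. 173.  33. -91.] 0.0 [[0.447, 0.098, 0.66], [0.309, 0.102, 0.277]]
6 (0.66, 0.138) [  1.  46. 110. 158.   7. -73.] 0.0 [[0.423, 0.117, 0.681], [0.474, 0.118, 0.277]]
```

Run:
```python
from fit import *; from kin import ik
s=bot.read_state(); R0=np.array(s["tcp_rot"]);p0=np.array(s["position"])
R=tool(93,30)
for t in ([.478,-.140],[.478,-.113],[.493,-.0616]): print(rel(R0,p0,R,[*t,.032]))
print("R93 dir: +y 10mm",rel(R,p0,R,p0+[0,.01,0]),"+x",rel(R,p0,R,p0+[.01,0,0]))
fitmill([.369,-.036]); fitmill([.621,-.022])
for m in((.495,.125),(.51,.125)):
  for tilt in(20,25,30):
    for yaw in(6,20):
      d=np.array([np.cos(np.radians(yaw)),np.sin(np.radians(yaw))]); q,e=ik(tool(yaw,tilt),np.r_[np.array(m)-.065*d,.032],[-2,49,130,170,33,-91]); print(m,tilt,yaw,q.round(0),round(e,3))
```

```text
[ 0.01  -0.012  0.005 -0.045  0.     0.08 ]
[ 0.056 -0.005  0.031 -0.045  0.     0.08 ]
[ 0.141  0.038  0.081 -0.045  0.     0.08 ]
R93 dir: +y 10mm [0.017 0.001 0.01  0.    0.    0.   ] +x [-0.001  0.02  -0.001  0.     0.     0.   ]
top mill [ 0.369 -0.036] -0.0
side mill [ 0.3741 -0.0327] -0.58
top mill [ 0.6208 -0.0229] -0.91
side mill [ 0.6224 -0.0193] -0.89
(0.495, 0.125) 20 6 [ -1.  44. 131. 171.  14. -87.] 0.0
(0.495, 0.125) 20 20 [ -7.  44. 131. 144.  15. -81.] 0.0
(0.495, 0.125) 25 6 [ -1.  47. 134. 173.  26. -90.] 0.0
(0.495, 0.125) 25 20 [ -9.  47. 134. 152.  26. -91.] 0.0
(0.495, 0.125) 30 6 [ -2.  50. 138. 174.  38. -92.] 0.0
(0.495, 0.125) 30 20 [-11.  51. 138. 155.  38. -97.] 0.0
(0.51, 0.125) 20 6 [ -1.  43. 128. 169.  12. -85.] 0.0
(0.51, 0.125) 20 20 [ -7.  43. 128. 138.  13. -74.] 0.0
(0.51, 0.125) 25 6 [ -1.  46. 132. 172.  23. -89.] 0.0
(0.51, 0.125) 25 20 [ -9.  46. 132. 149.  23. -87.] 0.0
(0.51, 0.125) 30 6 [ -2.  49. 135. 173.  35. -91.] 0.0
(0.51, 0.125) 30 20 [-11.  49. 136. 153.  34. -94.] 0.0
```

>>> jog_arm:
  rows: "0.46 0.01 -0.012 0.005 -0.045 0 0.08; 0.46 0.02 -0.01 0.01 -0.045 0 0.08; 0.46 0.028 -0.009 0.015 -0.045 0 0.08; 0.46 0.036 -0.008 0.02 -0.045 0 0.08; 0.46 0.043 -0.007 0.024 -0.045 0 0.08; 0.46 0.05 -0.006 0.028 -0.045 0 0.08; 0.46 0.056 -0.005 0.031 -0.045 0 0.08; 0.46 0.061 -0.003 0.034 -0.045 0 0.08; 0.46 0.066 0 0.037 -0.045 0 0.08; 0.46 0.071 0.002 0.04 -0.045 0 0.08; 0.46 0.077 0.006 0.043 -0.045 0 0.08; 0.46 0.084 0.009 0.047 -0.045 0 0.08; 0.46 0.091 0.013 0.051 -0.045 0 0.08; 0.46 0.098 0.016 0.055 -0.045 0 0.08; 0.46 0.105 0.02 0.06 -0.045 0 0.08; 0.46 0.112 0.023 0.064 -0.045 0 0.08; 0.46 0.112 0.023 0.064 -0.045 0 0.08"

```text
time_s: 7.18
position: [0.488, -0.078, 0.0318]
tcp_rot: [[-0.045, 0.999, -0.026], [0.864, 0.052, 0.5], [0.501, 0.0, -0.866]]
force: [0.4, -1.1, -0.8]
opening: 0.459
grasp_force: 0.8
```

Run:
```python
from fit import *
s=bot.read_state(); R0=np.array(s["tcp_rot"]);p0=np.array(s["position"]);print(p0,s["force"])
R=tool(93,30)
for t in ([.493,-.0616],[.493,-.02],[.493,.0834]): print(rel(R0,p0,R,[*t,.032]))
fitmill([p0[0],p0[1]+.042])
w=capture("wrist")["pixels"]; a=capture("side")["pixels"]
cv2.imwrite("pics/c.png",np.hstack([cv2.resize(a[90:330,110:310],(400,480)),cv2.resize(w,(400,480))])[:,:,::-1])
```

```text
[ 0.48797971 -0.07802698  0.03180923] [ 0.35964753 -1.07891363 -0.81127966]
[ 0.028  0.012  0.016  0.    -0.001  0.   ]
[ 0.1    0.016  0.057  0.    -0.001  0.   ]
[ 0.279  0.027  0.161  0.    -0.001  0.   ]
top mill [ 0.488 -0.036] -0.0
side mill [ 0.4911 -0.0384] -0.67
```

View pics/c.png

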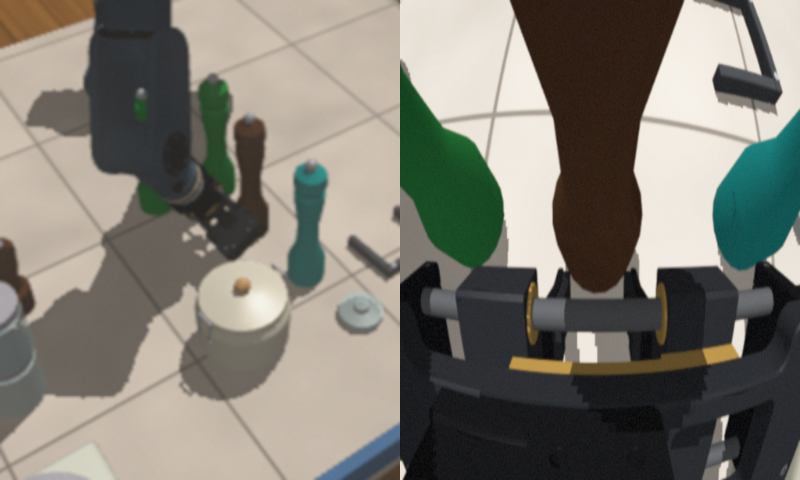

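The mill is upright and nested between the fingers at (597,270). The gap between the green and turquoise mills only just fits the gripper body. I'll back off slightly, raise 12 mm so the body passes at waist height, and go on slowly.

>>> jog_arm:
  rows: "0.46 -0.01 0 -0.006 0 0 0; 0.46 -0.004 0 -0.017 0 0 0; 0.46 0.002 0 -0.027 0 0 0; 0.46 0.007 0.002 -0.024 0 0 0; 0.46 0.012 0.002 -0.021 0 0 0; 0.46 0.017 0.004 -0.018 0 0 0; 0.46 0.023 0.006 -0.015 0 0 0; 0.46 0.029 0.009 -0.011 0 0 0; 0.46 0.035 0.011 -0.008 0 0 0; 0.46 0.041 0.012 -0.004 0 0 0; 0.46 0.048 0.013 0 0 0 0; 0.46 0.055 0.013 0.004 0 0 0; 0.46 0.062 0.014 0.008 0 0 0; 0.46 0.069 0.014 0.012 0 0 0; 0.46 0.076 0.014 0.016 0 0 0; 0.46 0.083 0.015 0.02 0 0 0; 0.46 0.09 0.015 0.024 0 0 0; 0.46 0.09 0.015 0.024 0 0 0"

```text
time_s: 8.98
position: [0.4925, -0.0325, 0.0438]
tcp_rot: [[-0.045, 0.999, -0.027], [0.864, 0.053, 0.5], [0.501, -0.001, -0.865]]
force: [1.3, -2.0, -0.0]
opening: 0.458
grasp_force: 1.2
```

Run:
```python
from fit import *
s=bot.read_state(); R0=np.array(s["tcp_rot"]);p0=np.array(s["position"]);print(p0,s["force"])
R=tool(93,30)
for t in ([.493,.02],[.493,.0834]): print(rel(R0,p0,R,[*t,.044]))
fitmill([p0[0],p0[1]+.042])
fitmill([.621,-.022],["side"])
w=capture("wrist")["pixels"]; a=capture("top")["pixels"]
cv2.imwrite("pics/d.png",np.hstack([cv2.resize(a[110:290,170:370],(400,360)),cv2.resize(w,(400,360))])[:,:,::-1])
```

```text
[ 0.49251166 -0.03252326  0.04382084] [ 1.26822782 -2.00060257 -0.029518  ]
[ 0.091  0.007  0.052 -0.001 -0.002 -0.   ]
[ 0.2    0.013  0.116 -0.001 -0.002 -0.   ]
top mill [0.4925 0.0095] -0.0
side mill [0.4943 0.0082] -0.64
side mill [ 0.6251 -0.021 ] -0.89
```

View pics/d.png

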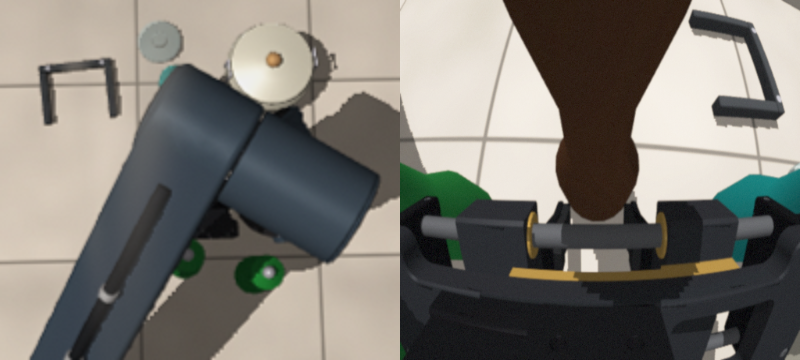

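Clearances look even on both sides, with green at (440,190) and turquoise at (770,190). Pushing on.

>>> jog_arm:
  rows: "0.46 0.007 0 0.004 0 0 0; 0.46 0.014 0.001 0.008 0 0 0; 0.46 0.021 0.001 0.012 0 0 0; 0.46 0.028 0.002 0.016 0 0 0; 0.46 0.035 0.003 0.02 0 0 0; 0.46 0.042 0.003 0.024 0 0 0; 0.46 0.049 0.004 0.028 0 0 0; 0.46 0.056 0.004 0.032 0 0 0; 0.46 0.063 0.005 0.036 0 0 0; 0.46 0.07 0.005 0.04 0 0 0; 0.46 0.077 0.006 0.044 0 0 0; 0.46 0.084 0.006 0.048 0 0 0; 0.46 0.091 0.007 0.052 0 0 0; 0.46 0.091 0.007 0.052 0 0 0"

```text
time_s: 10.55
position: [0.4933, 0.0199, 0.0442]
tcp_rot: [[-0.045, 0.999, -0.027], [0.864, 0.053, 0.5], [0.501, -0.001, -0.865]]
force: [-0.8, -1.0, -0.4]
opening: 0.463
grasp_force: 0.7
```

Run:
```python
from fit import *
s=bot.read_state(); R0=np.array(s["tcp_rot"]);p0=np.array(s["position"]);print(p0,s["force"])
R=tool(93,30)
for t in ([.493,.0834],): print(rel(R0,p0,R,[*t,.044]))
fitmill([p0[0],p0[1]+.042]); fitmill([.621,-.022],["side"])
```

```text
[0.49326303 0.01993976 0.04418687] [-0.75535109 -1.01666564 -0.40137395]
[ 0.11   0.006  0.064 -0.001 -0.002  0.   ]
top mill [0.4933 0.0619] -0.0
side mill [0.4984 0.0552] -0.44
side mill [ 0.6215 -0.0191] -0.92
```

>>> jog_arm:
  rows: "0.46 0.007 0 0.004 0 0 0; 0.46 0.014 0.001 0.008 0 0 0; 0.46 0.021 0.001 0.012 0 0 0; 0.46 0.028 0.002 0.016 0 0 0; 0.46 0.035 0.002 0.02 0 0 0; 0.46 0.042 0.002 0.024 0 0 0; 0.46 0.049 0.003 0.028 0 0 0; 0.46 0.056 0.003 0.032 0 0 0; 0.46 0.063 0.004 0.036 0 0 0; 0.46 0.07 0.004 0.04 0 0 0; 0.46 0.077 0.004 0.044 0 0 0; 0.46 0.084 0.005 0.048 0 0 0; 0.46 0.091 0.005 0.052 0 0 0; 0.46 0.098 0.006 0.056 0 0 0; 0.46 0.105 0.006 0.06 0 0 0; 0.46 0.109 0.006 0.063 0 0 0; 0.46 0.11 0.006 0.064 0 0 0; 0.46 0.1 0.006 0.058 0 0 0; 0.46 0.08 0.006 0.046 0 0 0; 0.46 0.08 0.006 0.046 0 0 0"

```text
time_s: 12.52
position: [0.4952, 0.0631, 0.044]
tcp_rot: [[-0.044, 0.999, -0.024], [0.865, 0.05, 0.499], [0.499, 0.001, -0.866]]
force: [0.6, -0.5, 0.9]
opening: 0.462
grasp_force: 0.0
```

Run:
```python
from fit import *
s=bot.read_state(); R0=np.array(s["tcp_rot"]);p0=np.array(s["position"]);print(p0,s["force"])
print(rel(R0,p0,R0,p0+[0,0,.29]))
fitmill([.495,.125]); fitmill([.621,-.022],["side"])
```

```text
[0.49517255 0.06306693 0.04402817] [ 0.58891715 -0.49306378  0.94036394]
[ 0.29   0.001 -0.503  0.     0.     0.   ]
top mill [0.495 0.125] -0.0
side mill [0.496  0.1227] -0.67
side mill [ 0.6242 -0.0231] -0.89
```

>>> jog_arm:
  rows: "0.46 0.02 0 -0.035 0 0 0; 0.46 0.05 0 -0.087 0 0 0; 0.46 0.085 0 -0.147 0 0 0; 0.46 0.12 0 -0.208 0 0 0; 0.46 0.16 0 -0.278 0 0 0; 0.46 0.2 0 -0.347 0 0 0; 0.46 0.24 0 -0.416 0 0 0; 0.46 0.28 0 -0.486 0 0 0; 0.46 0.29 0 -0.503 0 0 0; 0.46 0.29 0 -0.503 0 0 0"

```text
time_s: 13.65
position: [0.4954, 0.0647, 0.3376]
tcp_rot: [[-0.05, 0.999, -0.02], [0.866, 0.053, 0.497], [0.498, 0.007, -0.867]]
force: [0.3, 0.3, -0.6]
opening: 0.457
grasp_force: 0.0
```

Run:
```python
from fit import *; from kin import *
s=bot.read_state(); R0=np.array(s["tcp_rot"]);p0=np.array(s["position"]);q=s["joint_positions"];print(p0,np.round(q))
fitmill([.495,.125])
R=tool(6,25)
h=[.495-.070,.125-.007]
print(rel(R0,p0,R,[*h,.335]))
T=Ro.from_matrix(R0.T@R).as_rotvec()
for k in np.linspace(0,1,11):
    t=p0+k*(np.array([*h,.335])-p0); Rk=R0@Ro.from_rotvec(T*k).as_matrix()
    q,e=ik(Rk,t,q); print(q.round(0),round(e,3),fk(q,P)[1][2].round(3))
for z in(.2,.1,.04): q,e=ik(R,np.array([*h,z]),q); print(q.round(0),round(e,3),fk(q,P)[1][2].round(3))
```

```text
[0.49542048 0.06471638 0.33756503] [-21.  17.  95.  27.  82. -32.]
top mill [0.4896 0.1217] -0.88
side mill [0.4956 0.1244] -0.79
[ 0.097 -0.135  0.06  -0.884 -0.093  1.721]
[-21.  17.  95.  27.  82. -32.] 0.0 [ 0.501 -0.076  0.583]
[-22.  15.  98.  29.  77. -25.] 0.0 [ 0.475 -0.068  0.584]
[-22.  12. 102.  30.  73. -18.] 0.0 [ 0.449 -0.058  0.585]
[-21.  10. 105.  31.  68. -11.] 0.0 [ 0.424 -0.045  0.586]
[-20.   8. 107.  31.  63.  -2.] 0.0 [ 0.4   -0.029  0.587]
[-19.   6. 110.  31.  58.   7.] 0.0 [ 0.378 -0.01   0.588]
[-16.   4. 112.  29.  53.  18.] 0.0 [0.358 0.01  0.589]
[-14.   2. 114.  26.  49.  30.] 0.0 [0.341 0.033 0.59 ]
[-10.   1. 115.  21.  45.  45.] 0.0 [0.327 0.056 0.59 ]
[ -6.   0. 115.  13.  41.  61.] 0.0 [0.315 0.081 0.591]
[ -1.  -0. 115.   5.  40.  80.] 0.0 [0.306 0.106 0.592]
[ -1.  16. 127.  14.  12.  70.] 0.0 [0.306 0.106 0.457]
[ -1.  34. 133. -14. -12.  98.] 0.0 [0.306 0.106 0.357]
[ -1.  45. 135.  -7. -25.  90.] 0.0 [0.306 0.106 0.297]
```

Run:
```python
from fit import *; from kin import *
s=bot.read_state(); R0=np.array(s["tcp_rot"]);p0=np.array(s["position"]);q=s["joint_positions"]
yaw=20; R=tool(yaw,25); d=np.array([np.cos(np.radians(yaw)),np.sin(np.radians(yaw))])
M=np.array([.4945,.124]); h=M-.062*d
H=np.array([*h,.335]); print(H,rel(R0,p0,R,H)); T=Ro.from_matrix(R0.T@R).as_rotvec()
for k in np.linspace(0,1,6): q,e=ik(R0@Ro.from_rotvec(T*k).as_matrix(),p0+k*(H-p0),q); print(q.round(0),round(e,3))
print("down",rel(R,H,R,[*h,.038]))
for z in(.25,.2,.18,.16,.14,.12,.1,.07,.038): q,e=ik(R,np.array([*h,z]),q); print(z,q.round(0),round(e,3))
for m in((.4945,.124),(.55,.127),(.6,.132),(.66,.137)): q,e=ik(R,np.array([*(np.array(m)-.0403*d),.038]),q); print(m,q.round(0),round(e,3),fk(q,P)[1][2].round(3))
```

```text
[0.43623906 0.10279475 0.335     ] [ 0.073 -0.109  0.037 -0.755 -0.094  1.436]
[-21.  18.  95.  27.  82. -32.] 0.0
[-22.  14. 101.  30.  74. -20.] 0.0
[-21.  10. 106.  31.  66.  -8.] 0.0
[-19.   6. 110.  30.  58.   7.] 0.0
[-15.   3. 113.  26.  50.  26.] 0.0
[ -9.   0. 115.  17.  44.  51.] 0.0
down [-0.251  0.     0.538  0.     0.     0.   ]
0.25 [ -9.   9. 123.  26.  28.  40.] 0.0
0.2 [ -9.  16. 127.  39.  19.  26.] 0.0
0.18 [ -9.  20. 128.  50.  16.  15.] 0.0
0.16 [ -9.  23. 129.  65.  13.  -1.] 0.0
0.14 [ -9.  26. 130.  85.  12. -22.] 0.0
0.12 [ -9.  30. 132. 107.  12. -44.] 0.0
0.1 [ -9.  34. 132. 124.  14. -62.] 0.0
0.07 [ -9.  39. 133. 141.  19. -79.] 0.0
0.038 [ -9.  45. 134. 150.  24. -89.] 0.0
(0.4945, 0.124) [ -7.  44. 131. 147.  21. -83.] 0.0 [0.344 0.069 0.295]
(0.55, 0.127) [ -6.  43. 122. 128.  13. -62.] 0.0 [0.4   0.072 0.295]
(0.6, 0.132) [ -4.  43. 115.  98.  10. -31.] 0.0 [0.45  0.077 0.295]
(0.66, 0.137) [ -3.  45. 106.  59.  11.  10.] 0.0 [0.51  0.082 0.295]
```

>>> jog_arm:
  rows: "0.46 0.01 -0.015 0.005 -0.09 -0.01 0.18; 0.46 0.02 -0.03 0.01 -0.18 -0.02 0.36; 0.46 0.037 -0.055 0.018 -0.378 -0.047 0.718; 0.46 0.037 -0.055 0.018 -0.378 -0.047 0.718; 0.46 0.037 -0.055 0.018 -0.378 -0.047 0.718; 0.46 0.037 -0.055 0.018 -0.378 -0.047 0.718; 0.46 0.037 -0.055 0.018 -0.378 -0.047 0.718"

```text
time_s: 14.43
position: [0.4645, 0.0845, 0.3345]
tcp_rot: [[0.493, 0.835, 0.243], [0.737, -0.55, 0.393], [0.462, -0.015, -0.887]]
force: [0.0, -0.3, -0.4]
opening: 0.46
grasp_force: 0.0
```

Run:
```python
from fit import *
s=bot.read_state(); R0=np.array(s["tcp_rot"]);p0=np.array(s["position"])
fitmill([.4945,.124]); print(rel(R0,p0,tool(20,25),[.436,.103,.335]))
```

```text
top mill [0.4988 0.1247] -0.45
side mill [0.4934 0.1232] -0.76
[-0.    -0.068 -0.    -0.377 -0.048  0.722]
```

>>> jog_arm:
  rows: "0.46 0 -0.015 0 -0.09 -0.01 0.18; 0.46 0 -0.035 0 -0.18 -0.02 0.36; 0.46 0 -0.068 0 -0.377 -0.048 0.722; 0.46 0 -0.068 0 -0.377 -0.048 0.722; 0.46 0 -0.068 0 -0.377 -0.048 0.722; 0.46 0 -0.068 0 -0.377 -0.048 0.722; 0.46 0 -0.068 0 -0.377 -0.048 0.722; 0.46 0 -0.068 0 -0.377 -0.048 0.722"

```text
time_s: 15.3
position: [0.4377, 0.1028, 0.3362]
tcp_rot: [[0.85, 0.342, 0.4], [0.31, -0.94, 0.144], [0.425, 0.002, -0.905]]
force: [0.6, -0.1, 0.8]
opening: 0.46
grasp_force: 0.0
```

Run:
```python
from fit import *
s=bot.read_state(); R0=np.array(s["tcp_rot"]);p0=np.array(s["position"]);print(p0,np.round(s["joint_positions"]))
R=tool(20,25)
for z in(.2,.1,.038): print(rel(R0,p0,R,[.436,.103,z]))
```

```text
[0.43772796 0.10279815 0.33616669] [ -9.   0. 115.  17.  44.  51.]
[-0.119 -0.002  0.245  0.002 -0.003  0.001]
[-0.203 -0.002  0.426  0.002 -0.003  0.001]
[-0.256 -0.003  0.539  0.002 -0.003  0.001]
```

>>> jog_arm:
  rows: "0.46 -0.02 0 0.04 0 0 0; 0.46 -0.045 0 0.09 0 0 0; 0.46 -0.07 0 0.145 0 0 0; 0.46 -0.095 -0.001 0.195 0 0 0; 0.46 -0.119 -0.002 0.245 0 0 0; 0.46 -0.127 -0.002 0.263 0 0 0; 0.46 -0.135 -0.002 0.281 0 0 0; 0.46 -0.144 -0.002 0.299 0 0 0; 0.46 -0.152 -0.002 0.317 0 0 0; 0.46 -0.161 -0.002 0.335 0 0 0; 0.46 -0.169 -0.002 0.353 0 0 0; 0.46 -0.178 -0.002 0.371 0 0 0; 0.46 -0.186 -0.002 0.39 0 0 0; 0.46 -0.195 -0.002 0.408 0 0 0; 0.46 -0.203 -0.002 0.426 0 0 0; 0.46 -0.215 -0.002 0.45 0 0 0; 0.46 -0.228 -0.003 0.48 0 0 0; 0.46 -0.242 -0.003 0.51 0 0 0; 0.46 -0.256 -0.003 0.539 0 0 0; 0.46 -0.256 -0.003 0.539 0 0 0"

```text
time_s: 16.97
position: [0.4365, 0.102, 0.0347]
tcp_rot: [[0.853, 0.338, 0.397], [0.307, -0.941, 0.142], [0.422, 0.001, -0.907]]
force: [-0.3, -0.4, 0.5]
opening: 0.454
grasp_force: 0.0
```

Run:
```python
from fit import *
s=bot.read_state(); R0=np.array(s["tcp_rot"]);p0=np.array(s["position"]);print(p0,np.round(s["joint_positions"]))
fitmill([.4945,.124])
p=capture("top"); g=max((d["region"].astype(np.uint8) for d in outline_of("guard",p)),key=lambda m:iou(m,guard(p,.66,.137,.1)))
r=minimize(lambda q:-iou(g,guard(p,*q)),[.66,.137,.1],method="Nelder-Mead",options=dict(initial_simplex=[[.66,.137,.1],[.667,.137,.1],[.66,.145,.1],[.66,.137,.25]])); print(r.x,r.fun)
R=tool(20,25); d=np.array([np.cos(np.radians(20)),np.sin(np.radians(20))])
for m in((.4945,.124),(.55,.128),(.6,.1325),(.65,.137)): print(m,rel(R0,p0,R,[*(np.array(m)-.0403*d),.038]))
w=capture("wrist")["pixels"]; a=p["pixels"]
cv2.imwrite("pics/e.png",np.hstack([cv2.resize(a[110:290,170:370],(400,360)),cv2.resize(w,(400,360))])[:,:,::-1])
```

```text
[0.43645658 0.10195048 0.03469018] [ -9.  46. 134. 151.  25. -90.]
top mill [0.4945 0.124 ] -0.0
side mill [0.4961 0.1224] -0.76
[0.65802938 0.13549955 0.10751276] -0.7446808510638298
(0.4945, 0.124) [ 0.042 -0.002  0.012  0.003  0.001 -0.004]
(0.55, 0.128) [ 0.139  0.028  0.058  0.003  0.001 -0.004]
(0.6, 0.1325) [ 0.228  0.053  0.099  0.003  0.001 -0.004]
(0.65, 0.137) [ 0.316  0.079  0.14   0.003  0.001 -0.004]
```

View pics/e.png

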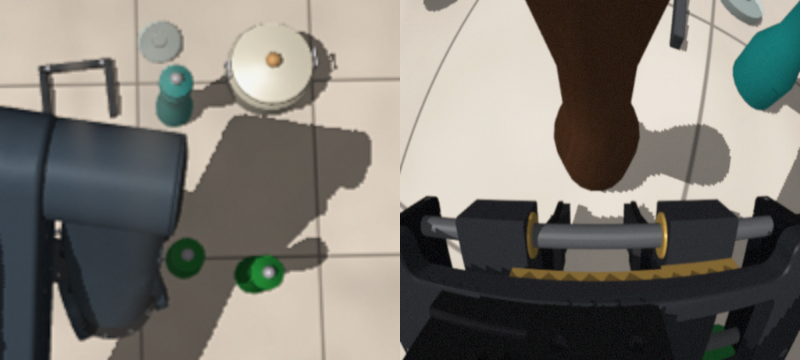

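Standing behind the mill, which is centred at (597,170) and upright. Pushing towards the mouth.

>>> jog_arm:
  rows: "0.46 0.012 -0.001 0.004 0 0 0; 0.46 0.024 -0.002 0.007 0 0 0; 0.46 0.034 -0.002 0.01 0 0 0; 0.46 0.042 -0.001 0.012 0 0 0; 0.46 0.048 0.001 0.015 0 0 0; 0.46 0.055 0.004 0.018 0 0 0; 0.46 0.062 0.007 0.022 0 0 0; 0.46 0.07 0.01 0.026 0 0 0; 0.46 0.078 0.013 0.029 0 0 0; 0.46 0.086 0.015 0.033 0 0 0; 0.46 0.094 0.018 0.037 0 0 0; 0.46 0.102 0.021 0.041 0 0 0; 0.46 0.11 0.023 0.045 0 0 0; 0.46 0.118 0.026 0.048 0 0 0; 0.46 0.126 0.029 0.052 0 0 0; 0.46 0.134 0.032 0.056 0 0 0; 0.46 0.142 0.034 0.059 0 0 0; 0.46 0.15 0.037 0.063 0 0 0; 0.46 0.15 0.037 0.063 0 0 0"

```text
time_s: 18.9
position: [0.5196, 0.1133, 0.0414]
tcp_rot: [[0.85, 0.34, 0.402], [0.308, -0.94, 0.143], [0.426, 0.002, -0.905]]
force: [-2.3, 0.0, -0.6]
opening: 0.463
grasp_force: 1.7
```

Run:
```python
from fit import *
s=bot.read_state(); R0=np.array(s["tcp_rot"]);p0=np.array(s["position"]);print(p0,s["force"],np.round(s["joint_positions"]))
d=np.array([np.cos(np.radians(20)),np.sin(np.radians(20))]); print("mill by nest",p0[:2]+.0403*d)
fitmill(p0[:2]+.0403*d)
R=tool(20,25)
for m in((.6,.1305),(.65,.1355)): print(m,rel(R0,p0,R,[*(np.array(m)-.0403*d),.038]))
```

```text
[0.51958339 0.11328262 0.04144969] [-2.27870775  0.00910291 -0.56342689] [ -5.  43. 121. 124.  13. -58.]
mill by nest [0.557453   0.12706603]
top mill [0.557  0.1249] -0.6
side mill [0.5595 0.1257] -0.86
(0.6, 0.1305) [ 0.072  0.022  0.041  0.004 -0.005 -0.001]
(0.65, 0.1355) [ 0.16   0.047  0.083  0.004 -0.005 -0.001]
```

>>> jog_arm:
  rows: "0.46 0.006 0.002 0.003 0 0 0; 0.46 0.013 0.004 0.007 0 0 0; 0.46 0.021 0.006 0.012 0 0 0; 0.46 0.029 0.009 0.017 0 0 0; 0.46 0.037 0.011 0.021 0 0 0; 0.46 0.045 0.014 0.026 0 0 0; 0.46 0.053 0.016 0.03 0 0 0; 0.46 0.061 0.019 0.035 0 0 0; 0.46 0.069 0.021 0.039 0 0 0; 0.46 0.077 0.024 0.043 0 0 0; 0.46 0.085 0.026 0.047 0 0 0; 0.46 0.093 0.028 0.051 0 0 0; 0.46 0.101 0.03 0.055 0 0 0; 0.46 0.109 0.033 0.058 0 0 0; 0.46 0.117 0.035 0.062 0 0 0; 0.46 0.125 0.037 0.066 0 0 0; 0.46 0.13 0.039 0.069 0 0 0; 0.46 0.13 0.039 0.069 0 0 0"

```text
time_s: 20.6
position: [0.5935, 0.1206, 0.038]
tcp_rot: [[0.851, 0.341, 0.399], [0.308, -0.94, 0.145], [0.425, -0.0, -0.905]]
force: [-3.7, -0.2, 4.8]
opening: 0.458
grasp_force: 3.1
```

Run:
```python
from fit import *
s=bot.read_state(); R0=np.array(s["tcp_rot"]);p0=np.array(s["position"]);print(p0,s["force"],np.round(s["joint_positions"]))
d=np.array([np.cos(np.radians(20)),np.sin(np.radians(20))]); m=p0[:2]+.0403*d;print("mill by nest",m)
fitmill(m); g=np.array([np.cos(.105),np.sin(.105),0])
print("10mm along guard",rel(R0,p0,R0,p0+.01*g), "x in guard",(m-[.659,.136])@g[:2])
w=capture("wrist")["pixels"]; a=capture("top")["pixels"]
cv2.imwrite("pics/f.png",np.hstack([cv2.resize(a[110:290,170:370],(400,360)),cv2.resize(w,(400,360))])[:,:,::-1])
```

```text
[0.59345711 0.12063889 0.03795678] [-3.66697666 -0.24414982  4.80327662] [ -4.  44. 111.  77.  10.  -9.]
mill by nest [0.63132672 0.1344223 ]
top mill [0.63   0.1352] -0.8
side mill [0.6304 0.1354] -0.91
10mm along guard [0.018 0.005 0.008 0.    0.    0.   ] x in guard -0.027686221266212577
```

View pics/f.png

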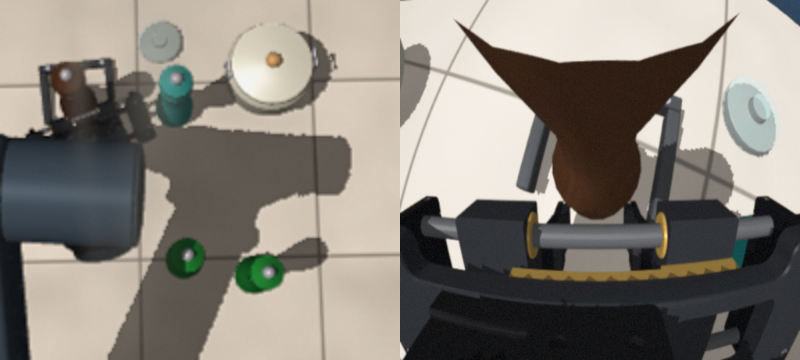

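Force z of 4.8 N suggests a finger is touching the right bar, near (655,210). I'll back off, raise 9 mm so the tips clear the bars, and narrow the fingers.

>>> jog_arm:
  rows: "0.46 -0.01 0 -0.005 0 0 0; 0.4 -0.018 -0.002 -0.009 0 0 0; 0.36 -0.014 -0.003 -0.017 0 0 0; 0.36 -0.01 -0.003 -0.026 0 0 0; 0.36 -0.01 -0.003 -0.026 0 0 0; 0.36 -0.01 -0.003 -0.026 0 0 0"

```text
time_s: 21.4
position: [0.5855, 0.1175, 0.0476]
tcp_rot: [[0.851, 0.339, 0.402], [0.308, -0.941, 0.142], [0.426, 0.003, -0.904]]
force: [-0.4, 0.2, 0.2]
opening: 0.363
grasp_force: 0.0
```

Run:
```python
from fit import *
s=bot.read_state(); R0=np.array(s["tcp_rot"]);p0=np.array(s["position"]);print(p0,s["force"],np.round(s["joint_positions"]))
fitmill([.631,.135]); R=tool(20,25); d=np.array([np.cos(np.radians(20)),np.sin(np.radians(20))])
for m in((.631,.135),(.648,.1355),(.658,.136)): print(m,rel(R0,p0,R,[*(np.array(m)-.0436*d),.047]))
```

```text
[0.58551071 0.11745215 0.0476227 ] [-0.37699479  0.19605725  0.18548903] [ -4.  43. 112.  77.  10.  -9.]
top mill [0.6306 0.1344] -0.85
side mill [0.6315 0.138 ] -0.86
(0.631, 0.135) [ 0.009 -0.002  0.006  0.005 -0.005 -0.002]
(0.648, 0.1355) [ 0.038  0.009  0.019  0.005 -0.005 -0.002]
(0.658, 0.136) [ 0.055  0.015  0.028  0.005 -0.005 -0.002]
```

>>> jog_arm:
  rows: "0.36 0.005 -0.001 0.003 0 0 0; 0.36 0.01 -0.001 0.006 0 0 0; 0.36 0.015 0.001 0.008 0 0 0; 0.36 0.02 0.002 0.01 0 0 0; 0.36 0.025 0.004 0.013 0 0 0; 0.36 0.03 0.006 0.015 0 0 0; 0.36 0.035 0.008 0.018 0 0 0; 0.36 0.04 0.009 0.02 0 0 0; 0.36 0.044 0.011 0.022 0 0 0; 0.36 0.047 0.012 0.024 0 0 0; 0.36 0.047 0.012 0.024 0 0 0"

```text
time_s: 22.52
position: [0.6109, 0.1214, 0.0462]
tcp_rot: [[0.851, 0.34, 0.4], [0.308, -0.94, 0.143], [0.425, 0.001, -0.905]]
force: [-2.7, 1.1, 0.5]
opening: 0.36
grasp_force: 1.5
```

Run:
```python
from fit import *
s=bot.read_state(); p0=np.array(s["position"]);print(p0,s["force"])
d=np.array([np.cos(np.radians(20)),np.sin(np.radians(20))]); print(p0[:2]+.0436*d); fitmill([.653,.136])
```

```text
[0.6109199  0.12139545 0.04622807] [-2.66430372  1.07033131  0.48793119]
[0.6518905  0.13630753]
top mill [0.6572 0.1382] -0.65
side mill [0.6533 0.1369] -0.88
```

>>> jog_arm:
  rows: "0.36 0.002 0.001 0.001 0 0 0; 0.36 0.004 0.001 0.002 0 0 0; 0.36 0.005 0.002 0.003 0 0 0; 0.36 0.005 0.002 0.003 0 0 0"

```text
time_s: 23.05
position: [0.6147, 0.1212, 0.0463]
tcp_rot: [[0.851, 0.339, 0.401], [0.308, -0.941, 0.143], [0.426, 0.002, -0.905]]
force: [-2.0, 0.1, 0.1]
opening: 0.361
grasp_force: 1.2
```

>>> jog_arm:
  rows: "0.36 0.002 0.001 0.001 0 0 0; 0.36 0.003 0.001 0.001 0 0 0; 0.36 0.003 0.001 0.001 0 0 0"

```text
time_s: 23.3
position: [0.6163, 0.1212, 0.0465]
tcp_rot: [[0.851, 0.339, 0.401], [0.308, -0.941, 0.142], [0.426, 0.002, -0.905]]
force: [-2.2, 0.5, -0.7]
opening: 0.358
grasp_force: 1.2
```

>>> jog_arm:
  rows: "0.36 0.002 0.001 0.001 0 0 0; 0.36 0.003 0.001 0.001 0 0 0; 0.36 0.003 0.001 0.001 0 0 0"

```text
time_s: 23.55
position: [0.6179, 0.1213, 0.0467]
tcp_rot: [[0.851, 0.339, 0.401], [0.308, -0.941, 0.142], [0.425, 0.002, -0.905]]
force: [-2.3, 0.2, -0.9]
opening: 0.361
grasp_force: 1.1
```

>>> jog_arm:
  rows: "0.36 0.002 0.001 0.001 0 0 0; 0.36 0.002 0.001 0.001 0 0 0"

```text
time_s: 23.72
position: [0.6191, 0.1212, 0.0467]
tcp_rot: [[0.851, 0.339, 0.401], [0.308, -0.941, 0.143], [0.425, 0.002, -0.905]]
force: [-2.7, -0.3, -0.4]
opening: 0.362
grasp_force: 1.2
```

Run:
```python
from fit import *
s=bot.read_state(); p0=np.array(s["position"]);print(p0,s["force"])
d=np.array([np.cos(np.radians(20)),np.sin(np.radians(20))]); print(p0[:2]+.0436*d); fitmill([.659,.136])
w=capture("wrist")["pixels"]; a=capture("side")["pixels"]
cv2.imwrite("pics/g.png",np.hstack([cv2.resize(a[130:250,220:340],(400,400)),cv2.resize(w,(400,400))])[:,:,::-1])
```

```text
[0.61913104 0.1212066  0.04666257] [-2.6632047  -0.3418147  -0.39956966]
[0.66010164 0.13611868]
top mill [0.6615 0.1373] -0.82
side mill [0.661  0.1388] -0.88
```

View pics/g.png

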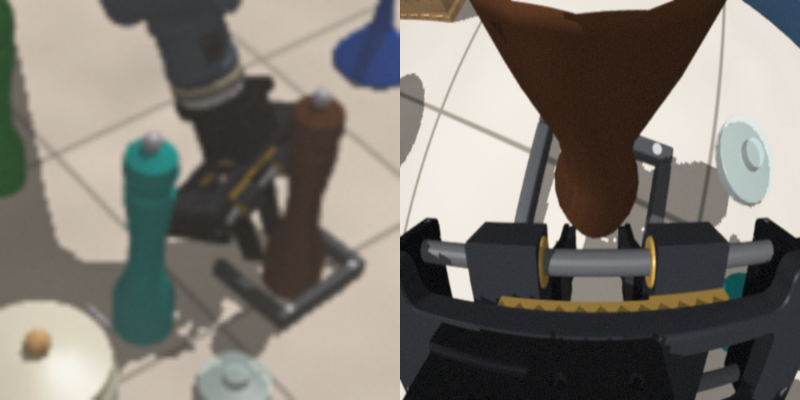

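The mill is upright inside the guard at (295,265), with no back-bar contact felt yet. I'll creep on.

>>> jog_arm:
  rows: "0.36 0.002 0.001 0.001 0 0 0; 0.36 0.002 0.001 0.001 0 0 0"

```text
time_s: 24.18
position: [0.6202, 0.1212, 0.0466]
tcp_rot: [[0.851, 0.339, 0.401], [0.308, -0.941, 0.143], [0.425, 0.002, -0.905]]
force: [-2.0, -0.2, -1.0]
opening: 0.358
grasp_force: 1.2
```

>>> jog_arm:
  rows: "0.36 0.002 0.001 0.001 0 0 0; 0.36 0.002 0.001 0.001 0 0 0"

```text
time_s: 24.35
position: [0.6207, 0.1212, 0.0464]
tcp_rot: [[0.851, 0.34, 0.4], [0.308, -0.94, 0.143], [0.424, 0.001, -0.905]]
force: [-3.5, -0.1, -0.2]
opening: 0.362
grasp_force: 1.8
```

>>> jog_arm:
  rows: "0.36 0.002 0.001 0.001 0 0 0; 0.36 0.002 0.001 0.001 0 0 0"

```text
time_s: 24.52
position: [0.621, 0.1213, 0.0462]
tcp_rot: [[0.852, 0.34, 0.398], [0.309, -0.94, 0.144], [0.423, 0.001, -0.906]]
force: [-6.1, -1.3, 2.1]
opening: 0.361
grasp_force: 2.9
```

Force rises and motion stalls, so the mill is home. Backing off.

>>> jog_arm:
  rows: "0.36 -0.003 0 -0.001 0 0 0; 0.36 -0.008 0 -0.004 0 0 0; 0.36 -0.016 0 -0.008 0 0 0; 0.36 -0.03 0 -0.015 0 0 0; 0.36 -0.05 0 -0.026 0 0 0; 0.36 -0.07 0 -0.037 0 0 0; 0.36 -0.09 0 -0.048 0 0 0; 0.36 -0.09 0 -0.048 0 0 0; 0.36 -0.09 0 -0.048 0 0 0"

```text
time_s: 25.27
position: [0.5759, 0.1031, 0.0496]
tcp_rot: [[0.851, 0.338, 0.402], [0.307, -0.941, 0.141], [0.427, 0.003, -0.904]]
force: [-0.3, 0.4, 0.8]
opening: 0.36
grasp_force: 0.0
```

Run:
```python
from fit import *
s=bot.read_state(); print(s["position"],s["force"]); fitmill([.661,.137])
p=capture("side")
for l in("pot","weight","short_mill","funnel"): print(l,[np.round(d["point"],3) for d in spot_point(l,p)[:1]])
a=p["pixels"];w=capture("wrist")["pixels"]
cv2.imwrite("pics/i.png",np.hstack([cv2.resize(a[130:250,220:340],(400,400)),cv2.resize(w,(400,400))])[:,:,::-1])
```

```text
[0.57585861 0.10306658 0.049628  ] [-0.27828916  0.43073994  0.82553476]
top mill [0.6591 0.132 ] -0.88
side mill [0.661 0.137] -0.0
pot [array([ 0.673, -0.17 , -0.   ])]
weight [array([ 0.74 ,  0.   , -0.002])]
short_mill [array([ 0.416, -0.434,  0.002])]
funnel [array([0.452, 0.441, 0.   ])]
```

View pics/i.png

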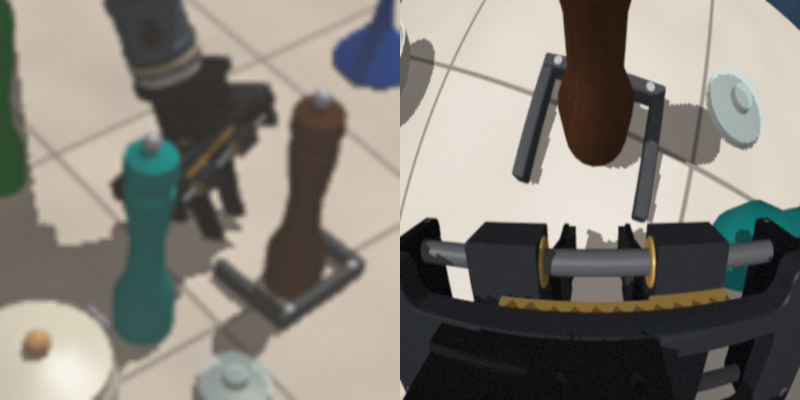

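The mill stands upright in the guard at (295,265), against the back bar and free of the fingers, and the bystanders I re-checked have not moved.

```bash
python3 -c "
from rig import bot
print(bot.hand_in())"
```

```text
the job is handed in; nothing more can be done
None
```

The tall mill stands upright in the guard against the back bar, the gripper is clear of it, and the job is handed in at about 25 s; the hand-in gave no verdict.

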